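Trim the bench controller to the green mark

TASK

Take the orange tuning tool from its stand, fit its blade into the sunken slotted trimmer screw in the controller's panel, and turn the screw until the red pointer of the scale stands within the green mark. Work gently: the screw and the plastic blade are delicate, so never press hard. Then put the tool back upright, fully down in the hole it came from, let go of it, and leave the other things on the bench alone.

Things in the scene. Friction and masses are not known exactly. Their poses are not given: they have to be found in the camera images.
- tuning_tool: Orange plastic tool, 112 mm long, 45 g, upright in one hole of the stand. Origin: on its axis, underside of its flange; z up. Flange: 24 mm across, 0 to 6 mm up, resting on the stand's top. Grip: 16 x 16 mm square bar from 6 to 62 mm up, faces square to the tool's x and y, a black line on top and two faces showing the x direction. Below: shaft 10 mm across, down to -36 mm, then the sprung blade.
- tool_tip (a point): Centre of the end of the white flat blade, on the tool's axis 50 mm below its origin. The blade is 8 mm long, 11 mm wide along the tool's x and 2 mm thick along its y. It is sprung: on a 8 mm stem it slides up into the shaft, by up to 6 mm (hard stop): it yields above about 2 N, then 0.7 N per mm. It breaks at 20 N.
- tool_stand: Fixed blue block, 70 mm (x) x 150 mm (y) x 55 mm high; origin: centre of the underside. Two round upright through holes of 14.4 mm diameter at x = 0, y = -35 and +35 mm. One holds the tuning tool, the other the brush tool; which is which varies.
- brush_tool: Bystander: blue tool with a round 16 mm grip, otherwise shaped like the tuning tool, standing in the stand's other hole. Leave it alone.
- controller: Fixed white bench controller, 180 mm (x) x 240 mm (y) x 60 mm high; origin: centre of the underside. On its top a navy bezel with the scale, 12 mm higher, takes x 21 to 69 mm, y -80 to 80 mm.
- well_mouth (a point): Centre of the mouth of the round 14 mm well in the controller's top (x = -45, y = 0, z = 60 mm in its frame); axes as the controller's. Down in it, centred, the flat face of the brass screw lies 6 to 14 mm below the mouth (varies, not measured). Right across the face runs a slot 4.4 mm wide, 5 mm deep, at first within 0.4 rad either way of the controller's x direction (not measured).
- screw (a joint): Turn of the trimmer screw since the start, rad, clockwise from above positive, stops at 1.5 and -1.5. Clockwise moves the pointer 40 mm per rad towards the controller's -y. It turns at about 0.03 N m and stays where left. The blade has about 0.2 rad of play each way in the slot.
- pointer_line (a point): Middle of the red pointer, a thin line along the controller's x that slides along y on the straight scale, under a clear window; axes as the controller's. It starts at the middle of the scale.
- green_mark: Green mark on the scale, the wanted reading: 10 mm wide along y, 28 mm along x; origin at its centre, axes as the controller's. It lies 24 to 40 mm to one or the other side of the middle of the scale.
- yellow_mark: Yellow mark of the same size on the other side of the scale: not wanted.
- reagent_bottle: Bystander: loose white bottle, 60 mm in diameter, 130 mm high, origin under its centre.
- tip_box: Bystander: loose teal box with a pale lid, 87 x 122 x 80 mm, origin under its centre.
Not all that is in view belongs to the job. Of the things that look like the tuning_tool, take the one that is nearest to the robot's base at the start.

How it is judged:
On the way, in this order (a step that is already met when the one before it is completed fails the run):
1. the tuning tool is lifted out of the stand (z of tool_tip in the frame of tool_stand above 0.056 m), for 0.1 s.
2. with the blade down in the well, the pointer is brought within the green mark (y of pointer_line in the frame of green_mark between -0.005 and 0.005 m and horizontal distance between tool_tip and well_mouth below 0.005 m and z of tool_tip in the frame of well_mouth below -0.006 m), for 0.1 s.
At the end, for the whole second after the job is handed in: The middle of the pointer is within 5 mm of the centre line of the green mark; the tuning tool stands upright (within 0.12 rad), at rest, within 7 mm of where it stood at first, released (y of pointer_line in the frame of green_mark between -0.005 and 0.005 m and distance of tuning_tool from where it was at the start of the episode below 0.007 m and angle between tuning_tool's own z axis and vertical below 0.12 rad and linear speed of tuning_tool below 0.02 m/s); the robot touches nothing.
It fails at once if the blade is loaded with more than 20 N (contact force between blade_c0 and anything else above 20 N).
It fails at once if the tool is pressed on the controller with more than 20 N (contact force between tuning_tool and controller above 20 N).
It fails at once if the brush tool is lifted out or displaced (distance of brush_tool from where it was at the start of the episode above 0.015 m).
It fails at once if the bottle is displaced by more than 20 mm (distance of reagent_bottle from where it was at the start of the episode above 0.02 m).
It fails at once if the tip box is displaced by more than 20 mm (distance of tip_box from where it was at the start of the episode above 0.02 m).
It also fails if it takes over 72 s, if anything falls off the work surface, if the arm or the gripper's body presses on something with over 40 N, if the wrist force passes 120 N, or if a joint passes its speed limit or range.

ROBOT

A 6-joint arm with a two-finger parallel gripper is mounted at the origin on the work surface. World frame = base frame: x ahead of the robot, y to its left, z up, the work surface at z = 0. Lengths are in m, angles in rad, forces in N, time in s.
With the tool pointing down it reaches from about 0.35 to 0.85 m from the base axis. Payload 8.1 kg.
Tool frame: the origin (TCP) lies on the centre line of the jaws, within the pads' length; the fingertips stand robot.tips_ahead ahead of it and the grasp point (between the pads) lies 8 mm behind it (robot.tips_ahead is the distance from the TCP to the fingertips, in m); z points along the fingers, y is the direction in which the jaws open and shut (so a half turn about z gives the same grasp; the last joint's range is limited). The gripper opens to 93 mm and grips with 3 to 60 N. Pads are 15 mm wide; open, the fingers measure 128 mm over their backs; the gripper's body (75 mm by 188 mm) begins 65 mm behind the grasp point.
Start: joints at [1.04, 0.13, 1.488, -0, 1.523, -0.085], TCP at [0.259, 0.541, 0.199] pointing down, gripper open.
Joint ranges: [-2.96, 2.96], [-0.89, 2.26], [0.02, 2.5], [-1.34, 4.48], [0, 2.73], [-2.66, 2.66]. Speed limits (rad/s): [2.39, 2.39, 2.79, 3.14, 3.14, 3.14].

INTERFACE

Orientations are given as a rotation vector (axis times angle).
In Python, from plant import monitor, eyes, job, robot gives the robot as it stands.
- The arm moves only by the tool servo_tool, never from a script. Its argument "plan" is a list that holds one entry, the list of rows, each a list of 7 numbers: the closure, from -1 (fully open) to 1 (shut), so that 0 is half open, then the shift along the world's x, y, z in mm, then the turn, a rotation vector about the world's x, y, z in rad. In form: [[[hand, dx, dy, dz, ax, ay, az], ...]]. A call has 1 to 12 rows; each row shifts and turns the commanded pose from where the row before left it; what a row does not reach is not made up. A row lasts 1/10 s, in which the tool goes at most 50 mm and 8.59 degrees, less where a joint would pass 70% of its speed; a pose out of reach is approached as far as the arm can. A call with a gripper value outside its range is refused whole. The fingers move at their own pace and stop on an object; "force" is the grip in N (left out, the last holds). Time passes only in rows, so rows that do not move let the fingers close. It gives the time, the measured TCP pose, the force and the opening at its end, in the units of the state.
- monitor.read_state(): the state, without advancing time (a new reading comes with each control period).
- eyes.read_camera(name): name is "scene" or "top" or "wrist"; returns the picture (384x512x3 uint8, red, green, blue); there is no depth.
- eyes.camera_info(name): a dict with "mtx" (3x3 intrinsics, pixels), "R" (3x3) and "t" (3): a world point X has camera coordinates R X + t. Camera axes: x right, y down, z forward; pixel columns grow to the right and rows downward; lengths in m; the calibration is good to about 2 mm. A picture is of the moment at which its call begins: read the wrist's pose just before it. camera_info takes no time and is no camera call; for the wrist camera it gives the pose at the moment of the call.
- job.close_job(): hands the job in, once; it reports no verdict.
The state is a dict: "t": time; "q": joint angles; "dq": joint speeds; "joint_torque": joint torques, N m; "tool_pos": TCP position; "orientation": TCP orientation; "force": force on the tool from outside, world axes, zero at the start; "wrist_torque": the same for the moment, N m; "opening": finger opening in m.
Only numpy, scipy, OpenCV 4.12 (cv2) and the standard library are available. Lean on these libraries where they do the work, as an engineer would, in place of code of your own. Each camera call takes 0.05 s, during which the arm holds its last target. There are 200 camera calls.

## Working session

There is one attempt and no reset: what is moved stays moved. The work goes in short steps, Python scripts to look and compute and a tool call to move; the robot and the scene stay as the last step left them, time stands still between calls to the robot, and variables do not carry over. Pictures are saved under pics/ and viewed, about 8 in all and at most 12, crops included, and the job is handed in when it is done.

Besides the shell and the picture viewer there is one more tool, called after "Call:" by a JSON object that holds its "name" and its "arguments", one argument or row to a line. servo_tool: Moves the arm, as the interface text tells. Its arguments: {"type":"object","properties":{"plan":{"type":"array"},"force":{"type":"number"}},"required":["plan"]}

```bash
mkdir -p pics; cat > h.py <<'E'
import numpy as np, cv2
from plant import monitor, eyes, job, robot
def grab(n,f):
    info=eyes.camera_info(n); im=np.ascontiguousarray(eyes.read_camera(n)[:,:,::-1]); cv2.imwrite('pics/'+f,im); return im,info
def ray(info,u,v,z):
    K,R,t=[np.array(info[k],float) for k in("mtx","R","t")]
    d=R.T@np.linalg.solve(K,[u,v,1.]); c=-R.T@t
    return c+d*(z-c[2])/d[2]
def proj(info,X):
    K,R,t=[np.array(info[k],float) for k in("mtx","R","t")]
    p=K@(R@np.array(X)+t); return p[:2]/p[2]
E
python3 - <<'E'
from h import *
s=monitor.read_state();print(s, robot.tips_ahead)
a,i=grab('scene','s0.png');b,j=grab('top','t0.png')
for k in(i,j):print(np.array(k['mtx']).round(1).tolist(),(-np.array(k['R']).T@np.array(k['t'])).round(3),np.array(k['R']).round(3).tolist())
E
```

```text
{'t': 0.0, 'q': array([ 1.03959735e+00,  1.31122441e-01,  1.48928075e+00,  4.86803300e-05,
        1.52299463e+00, -8.54180767e-02]), 'dq': array([-0.00012753,  0.00077352, -0.00141358,  0.00159454, -0.00115116,
        0.00237817]), 'joint_torque': array([ 4.56569087e-04, -5.59826446e+01, -4.91768432e+01,  7.70048727e-02,
        3.50936246e-02, -1.21655262e-04]), 'tool_pos': array([0.25836407, 0.54085767, 0.1979098 ]), 'orientation': array([-6.94319507e-01, -3.06329645e+00,  2.67815824e-03]), 'force': array([ 0.18785816, -0.88120191,  0.22768554]), 'wrist_torque': array([-0.02665034,  0.01478539,  0.00559327]), 'opening': 0.09302418445303093} 0.011
[[454.2, 0.0, 255.0], [0.0, 454.2, 194.2], [0.0, 0.0, 1.0]] [1.189 0.37  0.953] [[-0.564, 0.826, -0.019], [0.643, 0.424, -0.637], [-0.518, -0.371, -0.771]]
[[379.7, 0.0, 249.6], [0.0, 379.7, 188.6], [0.0, 0.0, 1.0]] [ 0.429 -0.055  1.235] [[0.001, -1.0, -0.007], [-0.992, 0.0, -0.126], [0.126, 0.007, -0.992]]
```

View pics/s0.png

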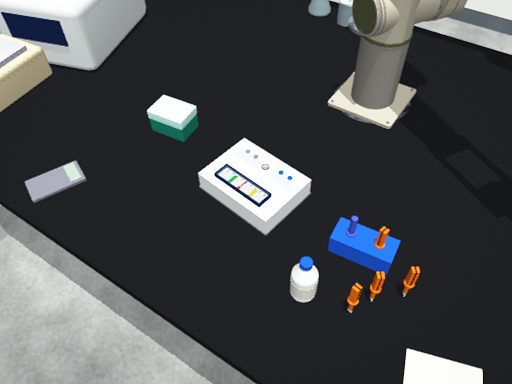

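View pics/t0.png

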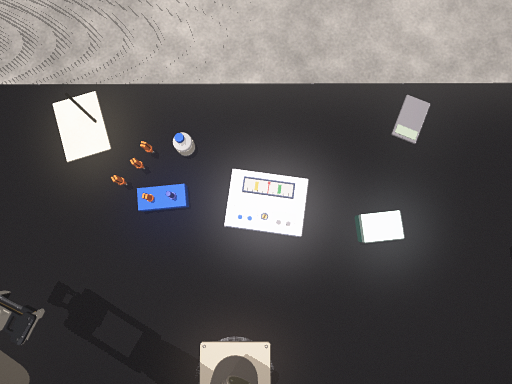

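Orange candidates in the top view are (148,198) in the stand, and (119,181), (138,163) and (147,147) standing loose. The stand one fits the description and is nearest the base at about (235,360). In the top view the controller is at (266,202), its well at (264,216), and the bottle at (184,144). I'll measure roughly and confirm in a crop.

```bash
cat > m.py <<'E'
from h import *
a=cv2.imread('pics/s0.png');b=cv2.imread('pics/t0.png');i=eyes.camera_info('scene');j=eyes.camera_info('top')
for n,p,z in[('tool',(148,198),.117),('o1',(119,181),.06),('o2',(138,163),.06),('o3',(147,147),.06),('well',(264,216),.06),('brush',(172,195),.117),('bottle',(181,139),.13)]: print(n,ray(j,*p,z).round(3))
hsv=cv2.cvtColor(b,cv2.COLOR_BGR2HSV)
def blob(m):
    c=max(cv2.findContours(m,cv2.RETR_EXTERNAL,cv2.CHAIN_APPROX_NONE)[0],key=cv2.contourArea);return cv2.minAreaRect(c)
for n,m,z in[('stand',cv2.inRange(hsv,(105,150,120),(125,255,255)),.055)]:
    r=blob(m);print(n,r,[ray(j,*p,z).round(3).tolist() for p in cv2.boxPoints(r)])
w=cv2.inRange(hsv,(0,0,120),(180,60,255));w[:160]=0;w[:,:210]=0;w[:,320:]=0;w[245:]=0
r=blob(w);print('ctrl',r,[ray(j,*p,.06).round(3).tolist() for p in cv2.boxPoints(r)])
c1=cv2.resize(a[200:320,320:440],(480,480),interpolation=cv2.INTER_CUBIC)
c2=cv2.resize(b[130:220,105:195],(320,320),interpolation=cv2.INTER_CUBIC)
o=np.zeros((480,800,3),np.uint8);o[:,:480]=c1;o[:320,480:]=c2;cv2.imwrite('pics/c0.png',o)
E
python3 m.py
```

```text
tool [0.543 0.254 0.117]
o1 [0.602 0.363 0.06 ]
o2 [0.66  0.305 0.06 ]
o3 [0.711 0.278 0.06 ]
well [ 0.493 -0.091  0.06 ]
brush [0.552 0.183 0.117]
bottle [0.719 0.158 0.13 ]
stand ((161.8514862060547, 197.01483154296875), (23.482877731323242, 50.2493782043457), 84.2894058227539) [[0.582, 0.311, 0.055], [0.597, 0.154, 0.055], [0.524, 0.145, 0.055], [0.508, 0.301, 0.055]]
ctrl ((266.3842468261719, 202.10092163085938), (78.5861587524414, 59.16783142089844), 8.004729270935059) [[0.462, 0.034, 0.06], [0.646, 0.01, 0.06], [0.611, -0.234, 0.06], [0.429, -0.205, 0.06]]
```

View pics/c0.png

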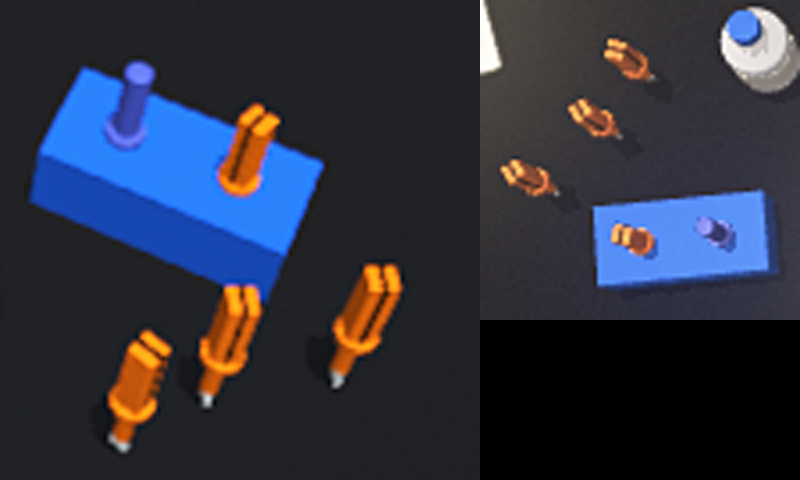

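The crop shows that the tool at (240,150) is the orange one upright in the blue stand, next to the round-grip brush at (130,105). The other three stand loose on the bench, farther from the base. So the stand tool is the target, at about (0.549, 0.26). Next I'll get the wrist camera geometry.

```bash
python3 - <<'E'
from h import *
from scipy.spatial.transform import Rotation as Ro
k=eyes.camera_info('wrist');s=monitor.read_state()
T=Ro.from_rotvec(s['orientation']).as_matrix();c=-np.array(k['R']).T@np.array(k['t'])
print(T.round(3),'cam in tool',(T.T@(c-s['tool_pos'])).round(3),'camaxes in tool',(np.array(k['R'])@T).round(3),np.array(k['mtx']).round(1).tolist())
E
```

```text
[[-0.902  0.431 -0.001]
 [ 0.431  0.902 -0.001]
 [ 0.    -0.002 -1.   ]] cam in tool [ 0.084  0.001 -0.185] camaxes in tool [[-0.     1.    -0.   ]
 [-0.955 -0.001 -0.297]
 [-0.297  0.     0.955]] [[330.2, 0.0, 251.3], [0.0, 330.2, 193.7], [0.0, 0.0, 1.0]]
```

Call:
{"name": "servo_tool", "arguments": {
  "plan": [
    [[-1, 32, -31, 6, 0, 0, -0.1], [-1, 32, -31, 6, 0, 0, -0.1], [-1, 32, -31, 6, 0, 0, -0.1], [-1, 32, -31, 6, 0, 0, -0.1], [-1, 32, -31, 6, 0, 0, -0.1], [-1, 32, -31, 6, 0, 0, -0.1], [-1, 32, -31, 6, 0, 0, -0.1], [-1, 32, -31, 6, 0, 0, -0.1], [-1, 32, -31, 6, 0, 0, -0.1], [-1, 0, 0, 0, 0, 0, 0], [-1, 0, 0, 0, 0, 0, 0]]
  ],
  "force": 20
}}

```text
t: 1.2
tool_pos: [0.547, 0.2616, 0.2523]
orientation: [-1.959, -2.455, 0.001]
force: [-0.5, 0.5, -0.4]
opening: 0.093
```

```bash
python3 - <<'E'
from h import *
s=monitor.read_state();print(s['t'],s['q'].round(3),s['tool_pos'].round(4),s['orientation'])
a,k=grab('wrist','w1.png')
np.savez('w1.npz',**{x:np.array(k[x]) for x in('mtx','R','t')})
print(proj(k,[.549,.262,.117]),proj(k,[.549,.262,.055]))
E
```

```text
1.2 [0.361 0.133 1.389 0.    1.621 0.138] [0.547  0.2616 0.2523] [-1.95915476e+00 -2.45478785e+00  1.09804741e-03]
[253.68959131 179.00709394] [253.35934218 165.6886791 ]
```

View pics/w1.png

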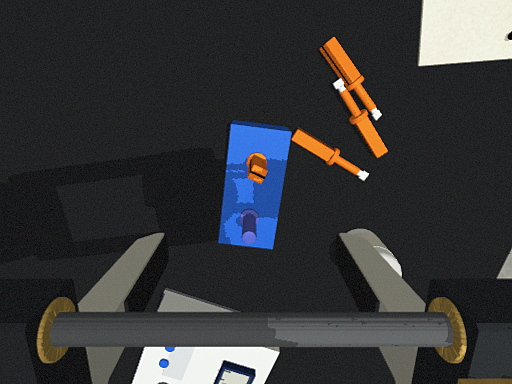

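The wrist view shows the tool at (257,168) in the stand and the brush at (249,228). The three loose tools now lie flat at about (330,155), (350,80) and (370,130). They toppled on their own, since nothing came near them. I'll measure the tool's flange and grip orientation in an enlarged crop.

```bash
python3 - <<'E'
from h import *
k=dict(np.load('w1.npz'));a=cv2.imread('pics/w1.png');hsv=cv2.cvtColor(a,cv2.COLOR_BGR2HSV)
m=cv2.inRange(hsv,(100,150,60),(125,255,255));m[:110]=0;m[255:]=0;m[:,:210]=0;m[:,300:]=0
t=cv2.inRange(hsv,(105,200,150),(112,255,255))
cs=max(cv2.findContours(cv2.morphologyEx(m,cv2.MORPH_CLOSE,np.ones((9,9))),cv2.RETR_EXTERNAL,cv2.CHAIN_APPROX_NONE)[0],key=cv2.contourArea)
q=cv2.approxPolyDP(cv2.convexHull(cs),4,True)[:,0];print([(p.tolist(),ray(k,*p.astype(float),.055).round(4).tolist()) for p in q])
o=cv2.inRange(hsv,(5,150,80),(20,255,255))[140:200,230:285];ys,xs=np.nonzero(o);print(xs.min()+230,xs.max()+230,ys.min()+140,ys.max()+140)
cv2.imwrite('pics/c1.png',cv2.resize(a[115:255,215:305],(514,800)[:2] if 0 else (386,600),interpolation=cv2.INTER_CUBIC))
E
```

```text
[([233, 120], [0.5147, 0.3084, 0.055]), ([291, 131], [0.582, 0.311, 0.055]), ([272, 249], [0.5965, 0.1614, 0.055]), ([218, 242], [0.5273, 0.1557, 0.055])]
247 266 153 183
```

View pics/c1.png

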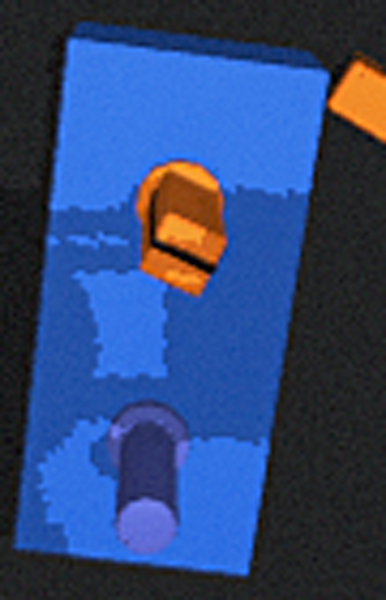

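```bash
python3 - <<'E'
from h import *
k=dict(np.load('w1.npz'));f=lambda x,y,z:ray(k,215+x/4.289,115+y/4.286,z)
a,b=f(155,243,.117),f(215,270,.117);print(a,b,np.arctan2(*(b-a)[1::-1]),np.linalg.norm(b-a))
print('top',f(183,254,.117),'flange',f(181,203,.0605))
c=[f(68,40,.055),f(328,70,.055),f(250,575,.055),f(16,548,.055)];print(np.mean(c,0),[np.linalg.norm(c[i]-c[i-1]).round(4) for i in range(4)],np.arctan2(*(c[1]-c[0])[1::-1]),np.arctan2(*(c[2]-c[3])[1::-1]),np.arctan2(-(c[0]-c[3])[0],(c[0]-c[3])[1]),np.arctan2(-(c[1]-c[2])[0],(c[1]-c[2])[1]))
print('brush',f(148,526,.117),f(148,440,.0605))
E
```

```text
[0.54484691 0.26875948 0.117     ] [0.55992817 0.26555427 0.117     ] -0.2094135230138405 0.01541809150147996
top [0.55177624 0.26764125 0.117     ] flange [0.55217066 0.26799477 0.0605    ]
[0.55561712 0.23254043 0.055     ] [np.float64(0.1492), np.float64(0.0697), np.float64(0.1501), np.float64(0.0701)] 0.11001606008015313 0.09701240376247884 0.10142153291514495 0.10378087221075637
brush [0.55903309 0.1984107  0.117     ] [0.55857095 0.19896878 0.0605    ]
```

The measured stand is 149–150 × 70 mm, which agrees with the given sizes. The tool axis is at (0.552, 0.2677) from both flange and top, matching the hole at (0.552, 0.2673), and its x line is at -0.21 rad. I'll descend and grip across the x faces.

Call:
{"name": "servo_tool", "arguments": {
  "plan": [
    [[-1, 1, 1, -10, 0, 0, -0.072], [-1, 1, 1, -20, 0, 0, -0.072], [-1, 1, 1, -20, 0, 0, -0.072], [-1, 1, 1, -20, 0, 0, -0.072], [-1, 1, 1, -20, 0, 0, -0.072], [-1, 0, 1, -20, 0, 0, -0.074], [-1, 0, 0, -20, 0, 0, 0], [-1, 0, 0, -20, 0, 0, 0], [-1, 0, 0, -11, 0, 0, 0], [-1, 0, 0, -10, 0, 0, 0], [-1, 0, 0, 0, 0, 0, 0]]
  ]
}}

```text
t: 2.35
tool_pos: [0.5504, 0.2687, 0.0805]
orientation: [-2.439, -1.979, 0.003]
force: [-0.7, 1.0, 0.1]
opening: 0.0925
```

Call:
{"name": "servo_tool", "arguments": {
  "plan": [
    [[1, 0, 0, 0, 0, 0, 0], [1, 0, 0, 0, 0, 0, 0], [1, 0, 0, 0, 0, 0, 0], [1, 0, 0, 0, 0, 0, 0], [1, 0, 0, 0, 0, 0, 0], [1, 0, 0, 0, 0, 0, 0], [1, 0, 0, 0, 0, 0, 0], [1, 0, 0, 0, 0, 0, 0]]
  ],
  "force": 25
}}

```text
t: 3.15
tool_pos: [0.5517, 0.2684, 0.0819]
orientation: [-2.441, -1.978, 0.0]
force: [-0.1, -0.0, -0.3]
opening: 0.0333
```

Call:
{"name": "servo_tool", "arguments": {
  "plan": [
    [[1, 0, 0, 0, 0, 0, 0], [1, 0, 0, 0, 0, 0, 0], [1, 0, 0, 0, 0, 0, 0], [1, 0, 0, 0, 0, 0, 0], [1, 0, 0, 0, 0, 0, 0], [1, 0, 0, 0, 0, 0, 0]]
  ]
}}

```text
t: 3.75
tool_pos: [0.5517, 0.2684, 0.0819]
orientation: [-2.441, -1.978, 0.0]
force: [0.4, -0.2, -0.6]
opening: 0.0158
```

Call:
{"name": "servo_tool", "arguments": {
  "plan": [
    [[1, 0, 0, 10, 0, 0, 0], [1, 0, 0, 20, 0, 0, 0], [1, 0, 0, 30, 0, 0, 0], [1, 0, 0, 30, 0, 0, 0], [1, 0, 0, 30, 0, 0, 0], [1, 0, 0, 30, 0, 0, 0], [1, 0, 0, 0, 0, 0, 0]]
  ]
}}

```text
t: 4.45
tool_pos: [0.5542, 0.2694, 0.2388]
orientation: [2.439, 1.976, 0.014]
force: [0.4, 1.2, 0.7]
opening: 0.0159
```

Call:
{"name": "servo_tool", "arguments": {
  "plan": [
    [[1, -4, -20, 0, 0, 0, 0], [1, -7, -42, 0, 0, 0, 0], [1, -7, -42, 0, 0, 0, 0], [1, -7, -42, 0, 0, 0, 0], [1, -7, -42, 0, 0, 0, 0], [1, -7, -42, 0, 0, 0, 0], [1, -7, -42, 0, 0, 0, 0], [1, -7, -42, 0, 0, 0, 0], [1, -7, -42, 0, 0, 0, 0], [1, -8, -42, -20, 0, 0, 0], [1, -8, -42, -20, 0, 0, 0], [1, 0, 0, -20, 0, 0, 0]]
  ]
}}

```text
t: 5.65
tool_pos: [0.4742, -0.1762, 0.171]
orientation: [2.445, 1.971, -0.002]
force: [-0.3, 0.9, -0.7]
opening: 0.016
```

Call:
{"name": "servo_tool", "arguments": {
  "plan": [
    [[1, 0, 0, 0, 0, 0, 0], [1, 0, 0, 0, 0, 0, 0]]
  ]
}}

```text
t: 5.85
tool_pos: [0.4753, -0.1711, 0.1718]
orientation: [-2.44, -1.977, 0.0]
force: [-0.1, -0.2, -0.6]
opening: 0.0159
```

```bash
python3 - <<'E'
from h import *
s=monitor.read_state();print(s['t'],s['q'].round(3),s['tool_pos'].round(4),s['orientation'],s['opening'])
a,k=grab('wrist','w2.png')
np.savez('w2.npz',**{x:np.array(k[x]) for x in('mtx','R','t')})
print(proj(k,[.493,-.091,.06]))
E
```

```text
5.85 [-0.447 -0.113  1.782  0.     1.473 -0.238] [ 0.4753 -0.1711  0.1718] [-2.44005732e+00 -1.97680938e+00  4.73585344e-04] 0.015942395790686747
[252.83234007  93.41316889]
```

View pics/w2.png

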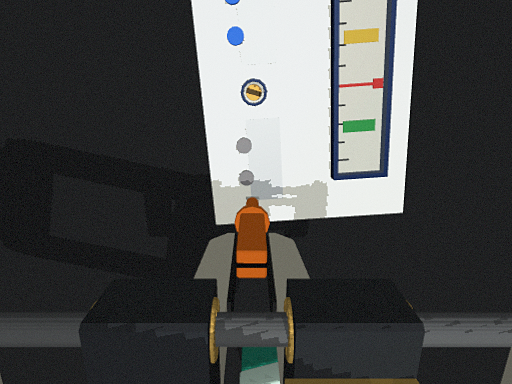

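The wrist view shows the well at (254,92) with the slot running almost along image x, the red pointer at (360,84), green at (359,125) and yellow at (361,36). The held tool's flange is at (252,217). Green is on the -y side, so the screw turns clockwise. Next I'll measure all of these.

```bash
python3 - <<'E'
from h import *
k=dict(np.load('w2.npz'));a=cv2.imread('pics/w2.png');hsv=cv2.cvtColor(a,cv2.COLOR_BGR2HSV)
def cen(m,x0,x1,y0,y1):
    o=np.zeros_like(m);o[y0:y1,x0:x1]=m[y0:y1,x0:x1];c=max(cv2.findContours(o,cv2.RETR_EXTERNAL,cv2.CHAIN_APPROX_NONE)[0],key=cv2.contourArea);M=cv2.moments(c);return M['m10']/M['m00'],M['m01']/M['m00'],c
zs=.06
for n,lo,hi,roi in[('green',(50,100,60),(80,255,255),(335,395,100,150)),('yellow',(18,80,100),(32,255,255),(335,395,15,55))]:
    u,v,c=cen(cv2.inRange(hsv,lo,hi),*roi);print(n,(u,v),[ray(k,u,v,z).round(4).tolist() for z in(.06,.072)])
    r=cv2.boxPoints(cv2.minAreaRect(c)); p=[ray(k,*q,.072) for q in r];print('  sides',[np.linalg.norm(p[i]-p[i-1]).round(4) for i in range(4)])
r=cv2.inRange(hsv,(170,120,100),(180,255,255))|cv2.inRange(hsv,(0,120,100),(4,255,255));ys,xs=np.nonzero(r[70:100,335:372]);u,v=xs.mean()+335,ys.mean()+70;print('red',u,v,[ray(k,u,v,z).round(4).tolist() for z in(.06,.072)])
# well: navy ring
m=cv2.inRange(hsv,(0,0,0),(180,255,150))|cv2.inRange(hsv,(8,60,0),(35,255,255));u,v,c=cen(m,235,275,73,112);e=cv2.fitEllipse(c);print('ring',e,ray(k,*e[0],.06).round(4))
# panel left edge line
w=cv2.inRange(hsv,(0,0,150),(180,60,255))
pts=[]
for y in range(20,210,5):
    x=np.nonzero(w[y,185:230])[0][0]+185;pts.append(ray(k,x,y,.06)[:2])
vx,vy,_,_=cv2.fitLine(np.array(pts,np.float32),cv2.DIST_HUBER,0,.01,.01).ravel();print('edge yaw',np.arctan2(-vx,vy),np.arctan2(vx,-vy))
A=cv2.resize(a[68:116,230:278],(576,576),interpolation=cv2.INTER_CUBIC);cv2.imwrite('pics/c2.png',A)
o=cv2.inRange(hsv,(5,120,50),(20,255,255));ys,xs=np.nonzero(o[195:235,225:280]);print('tool cols',[(y,np.nonzero(o[y,225:280])[0][[0,-1]]+225) for y in(212,217,222,245,258,274)])
E
```

```text
green (358.495642701525, 125.47549019607843) [[0.5788, -0.137, 0.06], [0.5753, -0.135, 0.072]]
  sides [np.float64(0.0091), np.float64(0.0271), np.float64(0.0091), np.float64(0.0273)]
yellow (361.037296037296, 35.61421911421911) [[0.5891, -0.0651, 0.06], [0.5852, -0.0661, 0.072]]
  sides [np.float64(0.0098), np.float64(0.0272), np.float64(0.0098), np.float64(0.0275)]
red 355.3132530120482 84.42168674698794 [[0.58, -0.102, 0.06], [0.5765, -0.1015, 0.072]]
ring ((253.40330505371094, 91.80682373046875), (25.044652938842773, 26.174179077148438), 175.4765625) [ 0.4938 -0.0898  0.06  ]
edge yaw -0.1370612 3.0045316
tool cols [(212, array([238, 266])), (217, array([236, 267])), (222, array([235, 269])), (245, array([237, 266])), (258, array([236, 266])), (274, array([236, 266]))]
```

View pics/c2.png

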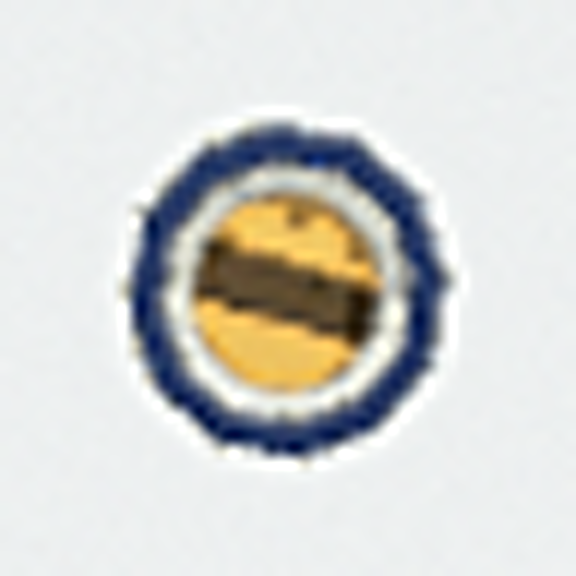

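```bash
python3 - <<'E'
from h import *
k=dict(np.load('w2.npz'));a=cv2.imread('pics/w2.png');hsv=cv2.cvtColor(a,cv2.COLOR_BGR2HSV)
f=lambda x,y,z:ray(k,230-.46+x/12,68-.46+y/12,z)
for z in(.05,):
    p,q=f(205,268,z),f(362,308,z);print('slot',np.arctan2(*(q-p)[1::-1]),np.linalg.norm(q-p));print('screw c',f(287,292,z))
p=f(287,290,.06);print('ring',p)
T=np.array([.4753,-.1711,.1718])
print('V col 251',[(y,hsv[y,251].tolist()) for y in range(198,282,1) if y<214 or y>255])
g=cv2.cvtColor(a,cv2.COLOR_BGR2GRAY);rows=[]
for x in range(240,263,2): 
    s=g[258:276,x].astype(float);wt=np.clip(60-s,0,None);rows.append((np.arange(258,276)*wt).sum()/wt.sum())
print('line rows',np.round(rows,1))
P=ray(k,251.,np.mean(rows),T[2]-.0269+.062);d=P-T;ux=np.array([.207,.978]);uy=np.array([.978,-.207]);print('tool-TCP along toolx',d[:2]@ux,'jaw',d[:2]@uy)
E
```

```text
slot -0.44814533604849816 0.01195644592054956
screw c [ 0.49383753 -0.08989473  0.05      ]
ring [ 0.49381414 -0.08973943  0.06      ]
V col 251 [(198, [12, 225, 129]), (199, [11, 231, 128]), (200, [12, 222, 125]), (201, [13, 243, 126]), (202, [12, 215, 129]), (203, [14, 241, 127]), (204, [13, 225, 129]), (205, [13, 242, 122]), (206, [12, 220, 133]), (207, [13, 214, 205]), (208, [12, 216, 205]), (209, [12, 226, 199]), (210, [12, 223, 200]), (211, [13, 212, 203]), (212, [13, 221, 207]), (213, [12, 227, 137]), (256, [12, 213, 201]), (257, [12, 215, 199]), (258, [12, 217, 197]), (259, [12, 219, 198]), (260, [12, 214, 200]), (261, [12, 224, 199]), (262, [12, 221, 219]), (263, [10, 215, 90]), (264, [110, 255, 6]), (265, [97, 255, 13]), (266, [107, 255, 9]), (267, [12, 203, 39]), (268, [12, 215, 204]), (269, [13, 224, 204]), (270, [12, 217, 196]), (271, [12, 229, 196]), (272, [12, 220, 197]), (273, [12, 218, 194]), (274, [12, 214, 200]), (275, [12, 221, 197]), (276, [12, 220, 204]), (277, [13, 236, 148]), (278, [5, 147, 52]), (279, [98, 62, 33]), (280, [120, 16, 32]), (281, [90, 21, 36])]
line rows [265.1 265.  265.2 265.3 265.2 265.3 265.2 265.3 265.2 265.3 265.2 265.2]
tool-TCP along toolx -0.0009097812535538771 jaw -0.000702598554857406
```

Slot yaw is -0.448 rad in world, or -0.31 against the controller, which is within the given ±0.4. The tool sits about 0.8 mm from the TCP, as seen in the same image. I'll align above the well.

Call:
{"name": "servo_tool", "arguments": {
  "plan": [
    [[1, 3, 12, 0, 0, 0, -0.04], [1, 4, 16, 0, 0, 0, -0.05], [1, 4, 18, 0, 0, 0, -0.05], [1, 4, 18, 0, 0, 0, -0.05], [1, 4, 18, 0, 0, 0, -0.05], [1, 0, 0, -10, 0, 0, 0], [1, 0, 0, -10, 0, 0, 0], [1, 0, 0, 0, 0, 0, 0], [1, 0, 0, 0, 0, 0, 0], [1, 0, 0, 0, 0, 0, 0]]
  ]
}}

```text
t: 6.9
tool_pos: [0.4947, -0.0902, 0.1521]
orientation: [2.66, 1.671, 0.0]
force: [0.3, 0.9, -0.3]
opening: 0.0158
```

```bash
python3 - <<'E'
from h import *
s=monitor.read_state();print(s['t'],s['tool_pos'].round(4),s['orientation'].round(4),s['force'].round(2))
a,k=grab('scene','s3.png');X=np.array([.4938,-.0898]);
print('mouth',proj(k,[*X,.06]),'tip exp',proj(k,[*X,s['tool_pos'][2]-.0769]))
u,v=map(int,proj(k,[*X,.06]));cv2.imwrite('pics/c3.png',cv2.resize(a[v-50:v+30,u-50:u+50],(800,640)[:2] if 0 else (750,600),interpolation=cv2.INTER_CUBIC));print(u-50,v-50)
E
```

```text
6.9 [ 0.4947 -0.0902  0.1521] [2.6604 1.6705 0.    ] [ 0.29  0.86 -0.33]
mouth [265.72363818 166.82694614] tip exp [265.71943916 162.90967625]
215 116
```

View pics/c3.png

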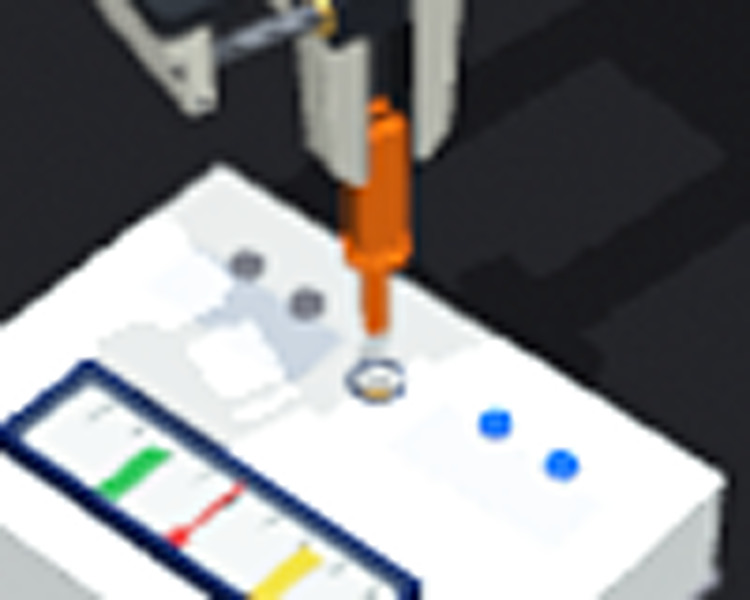

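The crop shows the tool's shaft centred at column 375 over the ring at 376, with the tip above the mouth. I'll correct y by 1 mm and lower slowly.

Call:
{"name": "servo_tool", "arguments": {
  "plan": [
    [[1, 0, 1, -4, 0, 0, 0], [1, 0, 0, -4, 0, 0, 0], [1, 0, 0, -3, 0, 0, 0], [1, 0, 0, -3, 0, 0, 0], [1, 0, 0, -3, 0, 0, 0], [1, 0, 0, -2, 0, 0, 0], [1, 0, 0, -1, 0, 0, 0], [1, 0, 0, 0, 0, 0, 0], [1, 0, 0, 0, 0, 0, 0]]
  ]
}}

```text
t: 7.85
tool_pos: [0.4948, -0.0886, 0.1321]
orientation: [2.66, 1.671, 0.0]
force: [-0.1, 0.1, -0.4]
opening: 0.0158
```

Call:
{"name": "servo_tool", "arguments": {
  "plan": [
    [[1, 0, 0, -1, 0, 0, 0], [1, 0, 0, -1, 0, 0, 0], [1, 0, 0, -1, 0, 0, 0], [1, 0, 0, 0, 0, 0, 0], [1, 0, 0, 0, 0, 0, 0]]
  ]
}}

```text
t: 8.35
tool_pos: [0.4946, -0.0886, 0.1289]
orientation: [-2.66, -1.671, 0.0]
force: [-0.6, 0.1, -0.6]
opening: 0.0159
```

Call:
{"name": "servo_tool", "arguments": {
  "plan": [
    [[1, 0, 0, -1, 0, 0, 0], [1, 0, 0, -1, 0, 0, 0], [1, 0, 0, 0, 0, 0, 0], [1, 0, 0, 0, 0, 0, 0]]
  ]
}}

```text
t: 8.75
tool_pos: [0.4947, -0.0886, 0.1269]
orientation: [-2.66, -1.671, 0.0]
force: [0.4, 0.5, -0.9]
opening: 0.0156
```

Call:
{"name": "servo_tool", "arguments": {
  "plan": [
    [[1, 0, 0, -1, 0, 0, 0], [1, 0, 0, -1, 0, 0, 0], [1, 0, 0, 0, 0, 0, 0], [1, 0, 0, 0, 0, 0, 0]]
  ]
}}

```text
t: 9.15
tool_pos: [0.4946, -0.0886, 0.1248]
orientation: [-2.66, -1.671, 0.0]
force: [0.5, 0.3, -0.6]
opening: 0.0158
```

Call:
{"name": "servo_tool", "arguments": {
  "plan": [
    [[1, 0, 0, -1, 0, 0, 0], [1, 0, 0, -1, 0, 0, 0], [1, 0, 0, 0, 0, 0, 0], [1, 0, 0, 0, 0, 0, 0]]
  ]
}}

```text
t: 9.55
tool_pos: [0.4947, -0.0886, 0.1229]
orientation: [-2.66, -1.671, 0.0]
force: [-0.6, 1.1, -1.2]
opening: 0.0157
```

Call:
{"name": "servo_tool", "arguments": {
  "plan": [
    [[1, 0, 0, -1, 0, 0, 0], [1, 0, 0, -1, 0, 0, 0], [1, 0, 0, 0, 0, 0, 0], [1, 0, 0, 0, 0, 0, 0]]
  ]
}}

```text
t: 9.95
tool_pos: [0.4948, -0.0886, 0.121]
orientation: [2.66, 1.671, 0.0]
force: [-1.2, -0.1, 0.1]
opening: 0.0157
```

The tip is 16 mm below the mouth with no load. The face is at most 14 mm down, so the blade is in the slot. I'll go a little deeper.

Call:
{"name": "servo_tool", "arguments": {
  "plan": [
    [[1, 0, 0, -1, 0, 0, 0], [1, 0, 0, 0, 0, 0, 0], [1, 0, 0, 0, 0, 0, 0]]
  ]
}}

```text
t: 10.25
tool_pos: [0.4948, -0.0887, 0.1201]
orientation: [2.66, 1.671, 0.0]
force: [0.6, 0.2, 2.2]
opening: 0.0157
```

Call:
{"name": "servo_tool", "arguments": {
  "plan": [
    [[1, 0, 0, -1, 0, 0, 0], [1, 0, 0, 0, 0, 0, 0], [1, 0, 0, 0, 0, 0, 0]]
  ]
}}

```text
t: 10.55
tool_pos: [0.4948, -0.0887, 0.1191]
orientation: [2.66, 1.671, 0.0]
force: [-0.3, -0.6, 3.4]
opening: 0.0158
```

Call:
{"name": "servo_tool", "arguments": {
  "plan": [
    [[1, 0, 0, 0.7, 0, 0, 0], [1, 0, -0.1, 0, 0, 0, -0.08], [1, 0.1, 0, 0, 0, 0, -0.08], [1, 0, -0.1, 0, 0, 0, -0.08], [1, 0, 0, 0, 0, 0, -0.08], [1, 0.1, -0.1, 0, 0, 0, -0.08], [1, 0, 0, 0, 0, 0, -0.08], [1, 0.1, -0.1, 0, 0, 0, -0.08], [1, 0, 0, 0, 0, 0, -0.08], [1, 0, -0.1, 0, 0, 0, -0.08], [1, 0, 0, 0, 0, 0, 0], [1, 0, 0, 0, 0, 0, 0]]
  ]
}}

```text
t: 11.75
tool_pos: [0.4952, -0.0893, 0.1198]
orientation: [3.077, 0.63, 0.001]
force: [0.5, -0.7, 2.5]
opening: 0.0157
```

```bash
cat > p.py <<'E'
from h import *
import sys
s=monitor.read_state();print(s['t'],s['tool_pos'].round(4),s['orientation'].round(4),s['force'].round(2),s['wrist_torque'].round(3),s['q'][5].round(2))
th=-.137;ex=np.array([np.cos(th),np.sin(th)]);ey=np.array([-np.sin(th),np.cos(th)])
W=np.array([.4938,-.0898])
for n in('scene','top'):
    a,k=grab(n,sys.argv[1]+n+'.png');hsv=cv2.cvtColor(a,cv2.COLOR_BGR2HSV)
    c=np.array([proj(k,[*(W+ex*x+ey*y),.072]) for x in(68,) for y in(-70,70)]+[proj(k,[*(W+ex*x+ey*y),.072]) for x in(.068,.114) for y in(-.07,.07)])[2:]
    m=np.zeros(a.shape[:2],np.uint8);cv2.fillConvexPoly(m,cv2.convexHull(c.astype(np.int32)),255)
    for nm,r in(('red',cv2.inRange(hsv,(165,90,90),(180,255,255))|cv2.inRange(hsv,(0,90,90),(6,255,255))),('green',cv2.inRange(hsv,(45,90,60),(85,255,255))),('yel',cv2.inRange(hsv,(18,90,100),(35,255,255)))):
        ys,xs=np.nonzero(r&m)
        if len(xs): P=ray(k,xs.mean(),ys.mean(),.072)[:2]-W;print(n,nm,len(xs),'x',(P@ex).round(4),'y',(P@ey).round(4))
E
python3 p.py a
```

```text
11.75 [ 0.4952 -0.0893  0.1198] [3.0773e+00 6.3040e-01 6.0000e-04] [ 0.51 -0.68  2.53] [-0.27   0.009  0.012] 0.89
scene red 14 x 0.0962 y -0.0138
scene green 28 x 0.0974 y -0.0306
scene yel 29 x 0.0968 y 0.0405
```

Call:
{"name": "servo_tool", "arguments": {
  "plan": [
    [[1, 0, 0, 0, 0, 0, -0.08], [1, 0, -0.1, 0, 0, 0, -0.08], [1, 0, 0, 0, 0, 0, -0.08], [1, 0, 0, 0, 0, 0, -0.08], [1, 0, 0, 0, 0, 0, 0], [1, 0, 0, 0, 0, 0, 0]]
  ]
}}

```text
t: 12.45
tool_pos: [0.4951, -0.0894, 0.1198]
orientation: [3.138, 0.133, 0.001]
force: [0.3, -1.4, 2.8]
opening: 0.0161
```

```bash
python3 p.py b; python3 - <<'E'
from h import *
k=eyes.camera_info('scene');a=cv2.imread('pics/bscene.png');u,v=map(int,proj(k,[.58,-.11,.072]));print(u-35,v-25)
cv2.imwrite('pics/c4.png',cv2.resize(a[v-25:v+25,u-35:u+35],(770,550),interpolation=cv2.INTER_CUBIC))
E
```

```text
12.45 [ 0.4951 -0.0894  0.1198] [3.1384e+00 1.3310e-01 5.0000e-04] [ 0.3  -1.4   2.82] [-0.425 -0.148  0.014] 1.21
scene red 13 x 0.0985 y -0.0262
scene green 17 x 0.0963 y -0.0326
scene yel 32 x 0.0973 y 0.0341
205 155
```

View pics/c4.png

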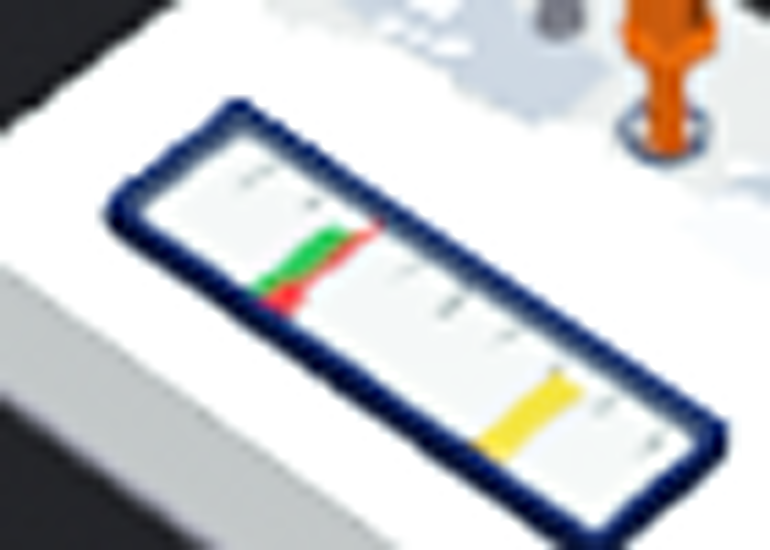

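The crop shows the red pointer just inside the +y edge of the green mark, about 4 mm from its centre. I'll turn 0.1 rad more and check with the wrist camera, which now sits over the scale.

Call:
{"name": "servo_tool", "arguments": {
  "plan": [
    [[1, 0, 0, 0, 0, 0, -0.05], [1, 0, 0, 0, 0, 0, -0.05], [1, 0, 0, 0, 0, 0, 0], [1, 0, 0, 0, 0, 0, 0]]
  ]
}}

```text
t: 12.95
tool_pos: [0.4951, -0.0894, 0.1197]
orientation: [3.141, -0.025, 0.0]
force: [1.2, -2.0, 2.8]
opening: 0.0158
```

```bash
python3 - <<'E'
from h import *
a,k=grab('wrist','w5.png');np.savez('w5.npz',**{x:np.array(k[x]) for x in('mtx','R','t')})
s=monitor.read_state();print(s['t'],s['tool_pos'].round(4),s['orientation'].round(3),s['force'].round(2))
u,v=map(int,proj(k,[.578,-.118,.07]));print(u-40,v-30)
cv2.imwrite('pics/c5.png',cv2.resize(a[max(0,v-45):v+45,max(0,u-60):u+60],(800,600),interpolation=cv2.INTER_CUBIC))
th=-.137;ex=np.array([np.cos(th),np.sin(th)]);ey=np.array([-np.sin(th),np.cos(th)]);W=np.array([.4938,-.0898])
hsv=cv2.cvtColor(a,cv2.COLOR_BGR2HSV)
m=np.zeros(a.shape[:2],np.uint8);c=np.array([proj(k,[*(W+ex*x+ey*y),.072]) for x in(.068,.114) for y in(-.07,.07)]);cv2.fillConvexPoly(m,cv2.convexHull(c.astype(np.int32)),255)
for nm,r in(('red',cv2.inRange(hsv,(165,90,90),(180,255,255))|cv2.inRange(hsv,(0,90,90),(6,255,255))),('green',cv2.inRange(hsv,(45,90,60),(85,255,255))),('yel',cv2.inRange(hsv,(18,90,100),(35,255,255)))):
    ys,xs=np.nonzero(r&m)
    if len(xs): P=np.array([ray(k,x,y,.072)[:2]-W for x,y in zip(xs,ys)]);y=P@ey;print(nm,len(xs),'x',(P@ex).mean().round(4),'y',y.mean().round(4),np.percentile(y,[2,98]).round(4))
E
```

```text
13.0 [ 0.495  -0.0893  0.1197] [ 3.141 -0.025  0.   ] [ 1.83 -2.68  2.94]
252 59
red 312 x 0.0947 y -0.031 [-0.0346 -0.0273]
green 354 x 0.0888 y -0.0341 [-0.0375 -0.0284]
yel 625 x 0.09 y 0.036 [0.0314 0.0407]
```

View pics/c5.png

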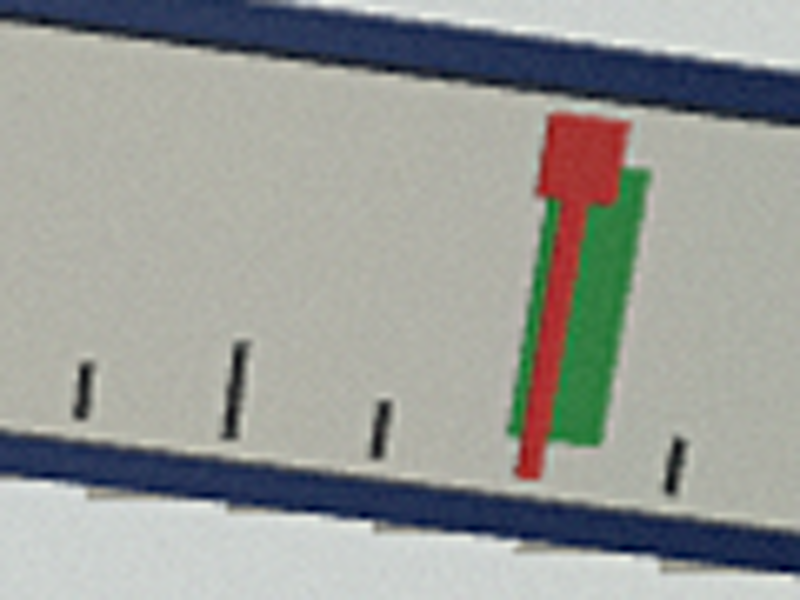

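The wrist crop shows the red line at (565,300) inside the green mark, which spans about 528–625. That is roughly 2 mm short of centre, so I'll turn 0.055 rad more. Then I'll back off within the play, lift, and check again.

Call:
{"name": "servo_tool", "arguments": {
  "plan": [
    [[1, 0, 0, 0, 0, 0, -0.055], [1, 0, 0, 0, 0, 0, 0], [1, 0, 0, 0, 0, 0, 0], [1, 0, 0, 0, 0, 0, 0.07], [1, 0, 0, 0, 0, 0, 0.08], [1, 0, 0, 0, 0, 0, 0.05], [1, 0, 0, 0, 0, 0, 0], [1, 0, 0, 0, 0, 0, 0]]
  ]
}}

```text
t: 13.8
tool_pos: [0.4948, -0.0889, 0.1195]
orientation: [-3.135, -0.198, 0.001]
force: [1.0, 0.1, 2.9]
opening: 0.0156
```

```bash
cat > r.py <<'E'
from h import *
s=monitor.read_state();print(s['t'],s['tool_pos'].round(4),s['orientation'].round(3),s['force'].round(2))
a,k=grab('wrist','w6.png')
th=-.137;ex=np.array([np.cos(th),np.sin(th)]);ey=np.array([-np.sin(th),np.cos(th)]);W=np.array([.4938,-.0898])
hsv=cv2.cvtColor(a,cv2.COLOR_BGR2HSV)
m=np.zeros(a.shape[:2],np.uint8);c=np.array([proj(k,[*(W+ex*x+ey*y),.072]) for x in(.068,.114) for y in(-.07,.07)]);cv2.fillConvexPoly(m,cv2.convexHull(c.astype(np.int32)),255)
for nm,r in(('red',cv2.inRange(hsv,(165,90,90),(180,255,255))|cv2.inRange(hsv,(0,90,90),(6,255,255))),('green',cv2.inRange(hsv,(45,90,60),(85,255,255)))):
    ys,xs=np.nonzero(r&m); P=np.array([ray(k,x,y,.072)[:2]-W for x,y in zip(xs,ys)]);y=P@ey;print(nm,len(xs),'x',(P@ex).mean().round(4),'y',y.mean().round(4),np.percentile(y,[1,99]).round(4))
E
python3 r.py
```

```text
13.8 [ 0.4948 -0.0889  0.1195] [-3.135e+00 -1.980e-01  1.000e-03] [0.97 0.07 2.94]
red 303 x 0.0946 y -0.0328 [-0.0366 -0.0291]
green 343 x 0.0883 y -0.0321 [-0.0371 -0.0277]
```

The pointer is at -32.8 mm and the green centre at -32.4 mm, so it is centred, and backing off did not drag the screw. Lifting out straight, then looking again.

Call:
{"name": "servo_tool", "arguments": {
  "plan": [
    [[1, 0, 0, 2, 0, 0, 0], [1, 0, 0, 5, 0, 0, 0], [1, 0, 0, 10, 0, 0, 0], [1, 0, 0, 15, 0, 0, 0], [1, 0, 0, 30, 0, 0, 0], [1, 0, 0, 30, 0, 0, 0], [1, 0, 0, 28, 0, 0, 0], [1, 0, 0, 0, 0, 0, 0], [1, 0, 0, 0, 0, 0, 0]]
  ]
}}

```text
t: 14.75
tool_pos: [0.4955, -0.0893, 0.2411]
orientation: [3.135, 0.199, 0.004]
force: [0.0, 0.5, -1.2]
opening: 0.0156
```

```bash
python3 r.py
```

```text
14.75 [ 0.4955 -0.0893  0.2411] [3.135 0.199 0.004] [ 0.02  0.46 -1.2 ]
red 122 x 0.0947 y -0.0333 [-0.037  -0.0296]
green 139 x 0.0882 y -0.0332 [-0.0378 -0.0286]
```

Call:
{"name": "servo_tool", "arguments": {
  "plan": [
    [[1, 5, 34, 0, 0, 0, 0.124], [1, 6, 36, 0, 0, 0, 0.124], [1, 6, 36, 0, 0, 0, 0.124], [1, 6, 36, 0, 0, 0, 0.124], [1, 6, 36, 0, 0, 0, 0.124], [1, 6, 36, 0, 0, 0, 0.124], [1, 6, 36, 0, 0, 0, 0.124], [1, 5, 36, 0, 0, 0, 0.124], [1, 5, 36, 0, 0, 0, 0.124], [1, 5, 36, 0, 0, 0, 0.12], [1, 0, 0, 0, 0, 0, 0], [1, 0, 0, 0, 0, 0, 0]]
  ]
}}

```text
t: 16.0
tool_pos: [0.5499, 0.269, 0.2376]
orientation: [-2.439, -1.979, 0.006]
force: [-0.2, -0.3, -0.7]
opening: 0.0156
```

Call:
{"name": "servo_tool", "arguments": {
  "plan": [
    [[1, 0, 0, -30, 0, 0, 0], [1, 0, 0, -30, 0, 0, 0], [1, 0, 0, -20, 0, 0, 0], [1, 0, 0, 0, 0, 0, 0], [1, 0, 0, 0, 0, 0, 0], [1, 0, 0, 0, 0, 0, 0]]
  ]
}}

```text
t: 16.6
tool_pos: [0.552, 0.2685, 0.1616]
orientation: [2.441, 1.977, 0.004]
force: [0.5, 0.9, -0.3]
opening: 0.0157
```

Call:
{"name": "servo_tool", "arguments": {
  "plan": [
    [[1, 0, 0, -15, 0, 0, 0], [1, 0, 0, -10, 0, 0, 0], [1, 0, 0, -8, 0, 0, 0], [1, 0, 0, -5, 0, 0, 0], [1, 0, 0, -4, 0, 0, 0], [1, 0, 0, 0, 0, 0, 0], [1, 0, 0, 0, 0, 0, 0]]
  ]
}}

```text
t: 17.3
tool_pos: [0.5511, 0.2689, 0.1178]
orientation: [2.44, 1.979, 0.0]
force: [-0.3, -0.3, -0.1]
opening: 0.0159
```

Call:
{"name": "servo_tool", "arguments": {
  "plan": [
    [[1, 0, 0, -8, 0, 0, 0], [1, 0, 0, -8, 0, 0, 0], [1, 0, 0, -8, 0, 0, 0], [1, 0, 0, -6, 0, 0, 0], [1, 0, 0, -4, 0, 0, 0], [1, 0, 0, -2, 0, 0, 0], [1, 0, 0, 0, 0, 0, 0], [1, 0, 0, 0, 0, 0, 0]]
  ]
}}

```text
t: 18.1
tool_pos: [0.5512, 0.2689, 0.0819]
orientation: [2.44, 1.979, 0.001]
force: [0.1, -0.2, 0.2]
opening: 0.0156
```

The tool is back at its original height with no load. Releasing, then retreating straight up.

Call:
{"name": "servo_tool", "arguments": {
  "plan": [
    [[0, 0, 0, 0, 0, 0, 0], [0, 0, 0, 0, 0, 0, 0], [0, 0, 0, 0, 0, 0, 0], [0, 0, 0, 0, 0, 0, 0], [0, 0, 0, 0, 0, 0, 0], [0, 0, 0, 0, 0, 0, 0], [0, 0, 0, 0, 0, 0, 0]]
  ]
}}

```text
t: 18.8
tool_pos: [0.551, 0.2688, 0.0816]
orientation: [2.44, 1.979, 0.0]
force: [-0.4, 0.0, 0.2]
opening: 0.0467
```

Call:
{"name": "servo_tool", "arguments": {
  "plan": [
    [[0, 0, 0, 5, 0, 0, 0], [0, 0, 0, 15, 0, 0, 0], [0, 0, 0, 30, 0, 0, 0], [0, 0, 0, 40, 0, 0, 0], [0, 0, 0, 40, 0, 0, 0], [0, 0, 0, 40, 0, 0, 0], [0, -10, 10, 0, 0, 0, 0], [0, -40, 20, 0, 0, 0, 0], [0, -40, 20, 0, 0, 0, 0], [0, 0, 0, 0, 0, 0, 0], [0, 0, 0, 0, 0, 0, 0]]
  ]
}}

```text
t: 19.9
tool_pos: [0.4603, 0.3194, 0.2526]
orientation: [2.438, 1.981, 0.002]
force: [0.1, -0.4, 0.2]
opening: 0.046
```

```bash
python3 - <<'E'
from h import *
s=monitor.read_state();print(s['t'],s['tool_pos'].round(4),s['opening'],s['force'])
a,k=grab('scene','s7.png');b,j=grab('top','t7.png')
c1=cv2.resize(a[140:300,180:420],(600,400),interpolation=cv2.INTER_CUBIC);c2=cv2.resize(b[130:240,100:320],(600,200)[:1]+(300,),interpolation=cv2.INTER_CUBIC)
cv2.imwrite('pics/c7.png',np.vstack([c1,c2])[:600] if 0 else np.vstack([cv2.resize(c1,(500,333)),cv2.resize(c2,(500,250))]))
E
```

```text
19.9 [0.4603 0.3194 0.2526] 0.04604338145858428 [ 0.138371   -0.3608766   0.22289892]
```

View pics/c7.png

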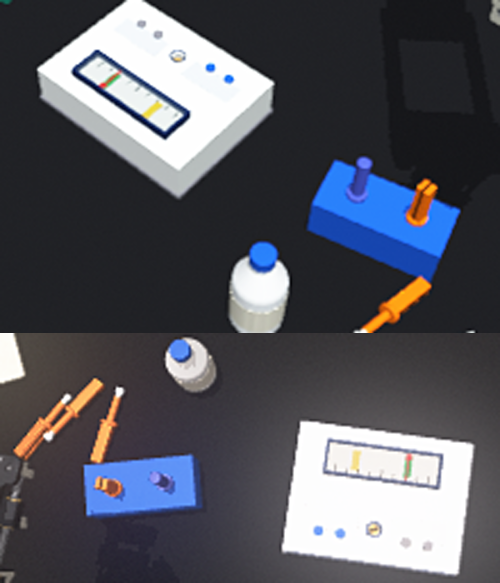

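The tool stands upright with its flange on the stand, the pointer is in the green, the brush and bottle are in place, and the gripper is clear. Handing in.

Call:
{"name": "servo_tool", "arguments": {
  "plan": [
    [[0, 0, 0, 0, 0, 0, 0], [0, 0, 0, 0, 0, 0, 0], [0, 0, 0, 0, 0, 0, 0]]
  ]
}}

```text
t: 20.3
tool_pos: [0.4615, 0.3183, 0.2514]
orientation: [-2.441, -1.977, 0.001]
force: [0.6, 0.1, -0.2]
opening: 0.0464
```

```bash
python3 -c "
from plant import job;print(job.close_job())"
```

```text
the job is handed in; nothing more can be done
None
```

I took the orange tool from the stand and fitted its blade into the trimmer slot, where the measured vertical force was 3.4 N at most. I turned the screw clockwise until the pointer sat in the green mark, then put the tool back in its hole and released it. The job was handed in at about 20 s.

**Pointer:** after the blade was lifted out, the wrist view put the pointer within about 0.5 mm of the green centre.

**Tool:** before release, the gripper was back at its grasp position to within 1 mm, at the same height and with no load. The last pictures show the tool upright with its flange on the stand.

**Bystanders:** the brush and bottle look unmoved. The tip box was outside the last crop I viewed, but the arm never went near it.

**Disagreements:**
- The three loose orange tools, which stood upright at first, were already lying flat in the first wrist picture. The arm had not come near them.
- The scene-camera pointer readings scattered by a few mm, and the top view was blocked during turning, so I relied on the wrist camera for the final setting.

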